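# Wedge a cast concrete lamp shell just off its casting board

## Robot

A 6-joint arm with a two-finger parallel gripper is mounted at the origin on the work surface. World frame = base frame: x ahead of the robot, y to its left, z up, the work surface at z = 0. Lengths are in mm, angles in degrees, forces in N, time in s.
With the tool pointing down it reaches from about 300 to 850 mm from the base axis. Payload 4.2 kg.
Tool frame: the origin (TCP) lies midway between the tips of the shut fingers; the grasp point (between the pads) lies 19 mm behind it (pinch_z is the distance from the TCP to the grasp point, in mm); z points along the fingers, y is the line along which they close (so a half turn about z gives the same grasp; the last joint's range is limited). The gripper opens to 91 mm and grips with 3 to 60 N. Pads are 32 mm wide; open, the fingers measure 118 mm over their backs; the gripper's body (76 mm by 178 mm) begins 60 mm behind the grasp point.
Start: joints at [63.656, 18.312, 89.639, -0, 72.044, -1.146], TCP at [244.817, 520.299, 188.076] pointing down, gripper open.
Joint ranges: [-177.97, 177.97], [-48.28, 115.42], [12.27, 149.76], [-77.06, 257.06], [2.81, 150.46], [-146.56, 146.56]. Speed limits (degrees/s): [147.25, 147.25, 180, 180, 180, 180].

## Interface

Orientations are given as [roll, pitch, yaw] about the fixed x, y, z axes, in that order (R = Rz(yaw) Ry(pitch) Rx(roll)).
In Python, from workcell import * gives the robot as it stands.
- The arm moves only by the tool step_arm, never from a script. Its argument "steps" is a list of rows, each a list of 7 numbers: the turn, a rotation vector about the tool's x, y, z in degrees, then the shift along the tool's x, y, z in mm, then the opening, from 0 (shut) to 1 (fully open). In form: [[rx, ry, rz, x, y, z, hand], ...]. A call has exactly 8 rows; each row shifts and turns the commanded pose from where the row before left it, along the tool's axes as they then stand; what a row does not reach is not made up. A row lasts 1/8 s, in which the tool goes at most 62.5 mm and 10.7 degrees, less where a joint would pass 70% of its speed; a pose out of reach is approached as far as the arm can. A call is refused whole if a number of a shift passes 62.5 or a number of a turn 10.7, either way. A call with a gripper value outside its range is refused whole. The fingers move at their own pace and stop on an object; "force" is the grip in N (left out, the last holds). Time passes only in rows, so rows that do not move let the fingers close, or fill a call up. It gives the time, the measured TCP pose, the force, the opening and the grip force at its end, in the units of the state.
- state(): the state, without advancing time (a new reading comes with each control period).
- grab_frame(name): name is "scene" or "top" or "wrist"; returns a dict with "image" (420x560x3 uint8, blue, green, red), "fovy" (degrees; the focal length in pixels is half the picture's height over the tangent of half this angle, whatever the lens; pixels are square), "cx", "cy" (the principal point, pixels), "origin" and "rotation" of the camera in the world; the wrist camera has in their place "tool_from_camera" (4x4, takes a point from camera to tool coordinates, whose origin is the TCP and whose axes are the flange's). Camera axes: x right, y down, z forward; pixel columns grow to the right and rows downward; lengths in mm; the calibration is good to about 2 mm. A picture is of the moment at which its call begins: read the wrist's pose just before it. There is no depth.
- job_done(): hands the job in; it is judged then, once.
The state is a dict: "time_s": time; "qpos": joint angles; "qvel": joint speeds; "effort": joint torques, N m; "ee_pos": TCP position; "ee_rot": TCP orientation; "force": force on the tool from outside, world axes, zero at the start; "torque": the same for the moment, N m; "gripper_width": finger opening in mm; "gripper_force": force on a finger pad.
Only numpy, scipy, OpenCV 4.12 (cv2) and the standard library are available. Lean on these libraries where they do the work, as an engineer would, in place of code of your own. Each camera call takes 0.05 s, during which the arm holds its last target. There are 200 camera calls.

## Task

The oval concrete lamp shell lies on its white casting board, against the wooden batten. Pick up the wooden wedge, set it flat on the board and push its thin end into the notch under the shell until that side of the shell has just come off the board, by about 4 mm and never by as much as 8 mm, and finish while still holding the wedge there. Only the wedge may raise the shell: keep the gripper off it, and leave the plain wooden block, screwdriver and white case alone.

Things in the scene. Friction and masses are not known exactly. Their poses are not given: they have to be found in the camera images.
- board: Fixed white casting board, 12 mm thick. Origin on the bench under the shell's nominal centre, z up; top 12 mm above the origin. Spans x -210 to +100, y -120 to +120 mm. A fixed batten (20 mm in x, 200 in y, 14 mm above the board's top) has its shell side at x = 60.5 mm. The wedge is set down on the free -x part and pushed along the board's +x.
- shell: Loose oval concrete ring, open top and bottom, lying flat: 120 mm in x, 210 in y, 50 high, wall 14 mm, 0.6 to 0.9 kg. Origin at the centre of its underside; axes as the board's, +x side at the batten, up to 12 mm off along y. A notch under the middle of its -x wall, 44 mm wide, 8 mm high, goes right through: a wedge pushed in shows inside the ring.
- shell_near (a point): Shell at the notch: outer face of the -x side, middle of its width, level with the shell's underside (shell frame -60, 0, 0 mm). At the board's top while the shell is down; its height above that is how far this side is lifted. The notch's roof is 8 mm above it.
- shell_far (a point): Far (+x) side of the shell, at its underside (shell frame +60, 0, 0 mm); stays on the board.
- wedge: Loose hardwood wedge on the bench, sole down: 110 mm long (x), 28 wide (y), 50 g. Origin at the centre of its underside, +x to the thin end. x -55 to -20 mm: upright heel block 38 mm high, the place to grip, across y. x -20 to +55 mm: ramp falling evenly from 17 mm high to a nose 2 mm thick.
- wedge_nose (a point): Middle of the nose edge, at the wedge's underside (wedge frame +55, 0, 0 mm). The ramp meets the notch's roof with the nose 30 mm past the shell's outer face; each further 5 mm raises that side about 1 mm (50 mm in: about 4 mm). The push takes some 5 to 15 N and the wedge may slip a little in the grip.
- packer: Plain rectangular wooden block of the same wood, 110 x 28 x 22 mm, origin at the centre of its underside, x along it. Not to be used; it may lie in either of the two places of wedge and block.
- screwdriver: Loose screwdriver, 200 mm long, black handle 26 mm thick, lying on the bench; origin under its middle. Leave alone.
- case_half: Open white plastic case half, 70 x 40 x 14 mm, origin at the centre of its underside. Leave alone.
Not all that is in view belongs to the job. Leave any orange, pink or turquoise look-alike of the wedge alone.

How it is judged:
By the outcome, as a careful person would: the job done as asked, in the order asked, and still so for the second after the job is handed in, while the arm keeps its last pose, push and grip.
It also fails if it takes over 35 s, if anything falls off the work surface, if the arm or the gripper's body presses on something with over 40 N, if the wrist force passes 120 N, or if a joint passes its speed limit or range.

## Working session

There is one attempt and no reset: what is moved stays moved. The work goes in short steps, Python scripts to look and compute and a tool call to move; the robot and the scene stay as the last step left them, time stands still between calls to the robot, and variables do not carry over. Pictures are saved under pics/ and viewed, at most 10 in all, crops included, and the job is handed in when it is done.

Besides the shell and the picture viewer there is one more tool, called after "Emit:" by a JSON object that holds its "name" and its "arguments". step_arm: Moves the arm, as the interface text tells. Its arguments: {"type":"object","properties":{"steps":{"type":"array","items":{"type":"array","items":{"type":"number"}}},"force":{"type":"number"}},"required":["steps"]}

```bash
mkdir -p pics && cat > h.py <<'E'
from workcell import *
import numpy as np, cv2
def save(n,f):
    g=grab_frame(n); cv2.imwrite('pics/'+f,g['image']); return g
def ray(g,u,v):
    f=g['image'].shape[0]/2/np.tan(np.radians(g['fovy']/2))
    return np.array([(u-g['cx'])/f,(v-g['cy'])/f,1.])
def onz(g,u,v,z):
    R=np.array(g['rotation']); o=np.array(g['origin']); d=R@ray(g,u,v)
    return o+d*(z-o[2])/d[2]
def proj(g,P):
    f=g['image'].shape[0]/2/np.tan(np.radians(g['fovy']/2))
    p=(np.atleast_2d(P)-np.array(g['origin']))@np.array(g['rotation'])
    return np.c_[f*p[:,0]/p[:,2]+g['cx'],f*p[:,1]/p[:,2]+g['cy']]
E
python3 - <<'E'
from h import *
import pickle
for n in ('top','scene'):
    g=save(n,n+'1.png'); pickle.dump(g,open(n+'.pkl','wb'))
    print(n,g['fovy'],g['cx'],g['cy'],g['origin'],np.round(g['rotation'],3).tolist())
print(state())
E
```

```text
top 52.80341030980908 283.24856098533394 204.4873344570814 [ 448.44633738    5.58790693 1202.94658758] [-174.634, 0.394, -88.881]
scene 43.85739265472582 278.1029190432933 213.82903428617615 [1153.73494605  637.90685156 1143.25928969] [-141.772, 0.21, 136.546]
{'time_s': 0.1, 'qpos': array([ 6.36556491e+01,  1.83475065e+01,  8.96961618e+01,  2.80818271e-04,
        7.20438683e+01, -1.14495139e+00]), 'qvel': array([ 0.07670503, -0.13830688, -0.27271951,  0.01168436,  0.08775275,
        0.029669  ]), 'effort': array([ 8.57161740e-04, -4.13329589e+01, -2.32510704e+01,  7.31368759e-02,
        4.22199746e-02, -3.90261016e-05]), 'ee_pos': array([244.6007321 , 519.86742264, 187.3311588 ]), 'ee_rot': array([-1.79912486e+02, -2.01609673e-03,  1.54800512e+02]), 'force': array([-0.91805584, -0.04443219, -0.81919801]), 'torque': array([-0.02132988, -0.00672994,  0.03021418]), 'gripper_force': 0.0, 'gripper_width': 91.18972535662142}
```

View pics/top1.png

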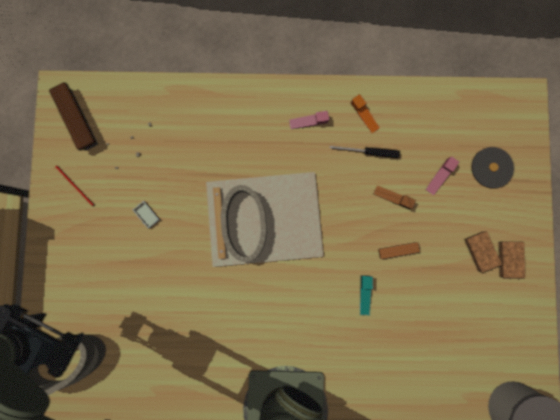

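View pics/scene1.png

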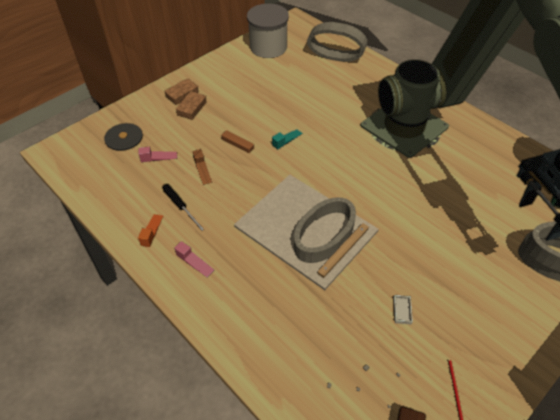

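The top view shows the wedge at about (395,197), with its heel at (407,201) and nose at (375,191). The plain block is at (400,251). The board is at (265,220) with the batten on the left, so board +x is roughly world +y.

```bash
cat >> h.py <<'E'
from scipy.spatial.transform import Rotation as Ro
_gf=grab_frame
def fix(g):
    if 'rotation' in g and np.ndim(g['rotation'])==1: g['rotation']=Ro.from_euler('xyz',g['rotation'],degrees=True).as_matrix()
    return g
E
python3 - <<'E'
from h import *
import pickle
g=fix(pickle.load(open('top.pkl','rb'))); im=g['image']
c=cv2.resize(im[165:275,200:425],None,fx=3.5,fy=3.5,interpolation=cv2.INTER_CUBIC)
c=cv2.convertScaleAbs(c,alpha=1.5); cv2.imwrite('pics/crop1.png',c)
print(proj(g,[[0,0,0],[500,0,0],[500,200,0]]).round(0).tolist())
for n,p in dict(nose=(375,191),heel=(412,204)).items(): print(n,onz(g,*p,0).round(1))
E
```

```text
[[285.0, 409.0], [288.0, 226.0], [218.0, 225.0]]
nose [ 604.9 -245.6    0. ]
heel [ 569.6 -350.9    0. ]
```

View pics/crop1.png

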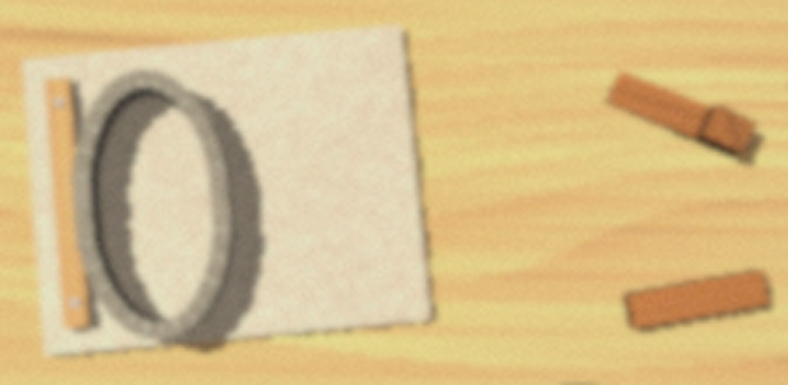

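```bash
python3 - <<'E'
from h import *
import pickle
from scipy.optimize import least_squares as LS
g=fix(pickle.load(open('top.pkl','rb')))
px=lambda l:np.array(l)/3.5+[200,165]-0.36
def fit(M,P,x0):
    M=np.array(M,float)
    f=lambda t:(proj(g,np.c_[M[:,:2]@np.array([[np.cos(t[2]),np.sin(t[2])],[-np.sin(t[2]),np.cos(t[2])]])+t[:2],M[:,2]])-px(P)).ravel()
    s=LS(f,x0); print(s.x[:2].round(1),np.degrees(s.x[2]).round(2),'res',s.fun.round(1)); return s.x
b=fit([[100,120,12],[-210,120,12],[-210,-120,12],[100,-120,12]],[(22,62),(405,28),(432,320),(46,355)],[500,100,1.57])
# wedge: nose corners (underside-ish 2mm), heel top corners
fit([[55,14,1],[55,-14,1],[-20,14,38],[-20,-14,38],[-55,14,38]],[(622,73),(607,101),(718,105),(700,137),(758,126)],[590,-300,1.2])
# ring: top outline extremes in image -> z=62
for p in [(77,200),(232,200),(140,70),(165,342)]:
    w=onz(g,*px([p])[0],62); c,s=np.cos(b[2]),np.sin(b[2]); d=w[:2]-b[:2]; print(p,w.round(1),(c*d[0]+s*d[1]).round(1),(-s*d[0]+c*d[1]).round(1))
E
```

```text
[516.3 123.8] 96.79 res [  7.   83.1   8.   81.8  -8.8 -86.   -6.8 -85.3]
[ 592.1 -297.3] 75.86 res [ -4.    9.9   2.6  -7.4  -2.4   6.3   5.2 -12.5  -1.4   3.7]
(77, 200) [505.4 181.   62. ] 58.1 4.1
(232, 200) [507.7  61.4  62. ] -61.0 16.0
(140, 70) [607.5 135.3  62. ] 0.7 -91.9
(165, 342) [398.1 110.1  62. ] 0.4 119.0
```

```bash
python3 - <<'E'
from h import *
import pickle
from scipy.optimize import least_squares as LS
g=fix(pickle.load(open('top.pkl','rb')))
px=lambda l:np.array(l)/3.5+[200,165]-0.36
def fit(M,P,x0):
    M=np.array(M,float)
    f=lambda t:(proj(g,np.c_[M[:,:2]@np.array([[np.cos(t[2]),np.sin(t[2])],[-np.sin(t[2]),np.cos(t[2])]])+t[:2],M[:,2]])-px(P)).ravel()
    s=LS(f,x0); print(s.x[:2].round(1),np.degrees(s.x[2]).round(2),'res',s.fun.round(1)); return s.x
b=fit([[100,-120,12],[-210,-120,12],[-210,120,12],[100,120,12]],[(22,62),(405,28),(432,320),(46,355)],[500,100,1.57])
fit([[55,-14,1],[55,14,1],[-20,-14,38],[-20,14,38],[-55,-14,38]],[(622,73),(607,101),(718,105),(700,137),(758,126)],[590,-300,1.2])
for p in [(77,200),(232,200),(140,70),(165,342)]:
    w=onz(g,*px([p])[0],62); c,s=np.cos(b[2]),np.sin(b[2]); d=w[:2]-b[:2]; print(p,w.round(1),(c*d[0]+s*d[1]).round(1),(-s*d[0]+c*d[1]).round(1))
E
```

```text
[512.4 123.4] 96.27 res [ 0.5 -0.5 -0.5 -0.6  0.1  0.5 -0.1  0.6]
[ 586.4 -295.3] 64.74 res [-0.2 -0.6 -0.1  0.1 -0.2  0.3  0.7  0.2 -0.1 -0.1]
(77, 200) [505.4 181.   62. ] 58.1 0.7
(232, 200) [507.7  61.4  62. ] -61.1 11.4
(140, 70) [607.5 135.3  62. ] 1.5 -95.8
(165, 342) [398.1 110.1  62. ] -0.7 115.1
```

Emit:
{"name": "step_arm", "arguments": {"steps": [[0, 0, 0, -41, -39.4, 0, 1], [0, 0, 0, -41, -39.4, 0, 1], [0, 0, 0, -41, -39.4, 0, 1], [0, 0, 0, -41, -39.4, 0, 1], [0, 0, 0, -41, -39.4, 0, 1], [0, 0, 0, -41, -39.4, 0, 1], [0, 0, 0, -41, -39.4, 0, 1], [0, 0, 0, -41, -39.4, 0, 1]]}}

```text
time_s: 1.1
ee_pos: [407.6, 93.7, 187.9]
ee_rot: [180.0, 0.0, 154.8]
force: [1.3, 0.5, 0.1]
gripper_width: 91.2
gripper_force: 0.0
```

Emit:
{"name": "step_arm", "arguments": {"steps": [[0, 0, 10, -41, -39.4, 0, 1], [0, 0, 10, 0, 0, 0, 1], [0, 0, 10, 0, 0, 0, 1], [0, 0, 10, 0, 0, 0, 1], [0, 0, 10, 0, 0, 0, 1], [0, 0, 0, 0, 0, 0, 1], [0, 0, 0, 0, 0, 0, 1], [0, 0, 0, 0, 0, 0, 1]]}}

```text
time_s: 2.1
ee_pos: [427.7, 42.4, 188.0]
ee_rot: [-180.0, -0.0, 104.9]
force: [0.5, 0.5, -0.9]
gripper_width: 91.4
gripper_force: 0.0
```

```bash
python3 - <<'E'
from h import *
import pickle
s=state(); g=save('wrist','w1.png'); pickle.dump((s,g),open('w1.pkl','wb'))
print(s['ee_pos'],s['ee_rot'],g['fovy'],g['cx'],g['cy'],np.round(g['tool_from_camera'],3).tolist())
E
```

```text
[427.65757521  42.35367719 187.98139384] [-1.79992819e+02 -4.70699866e-03  1.04881520e+02] 63.15475841115355 280.1641407226683 208.6326085464664 [[0.001, -0.959, -0.283, 80.318], [1.0, 0.001, -0.0, 0.149], [0.0, -0.283, 0.959, -195.934], [0.0, 0.0, 0.0, 1.0]]
```

View pics/w1.png

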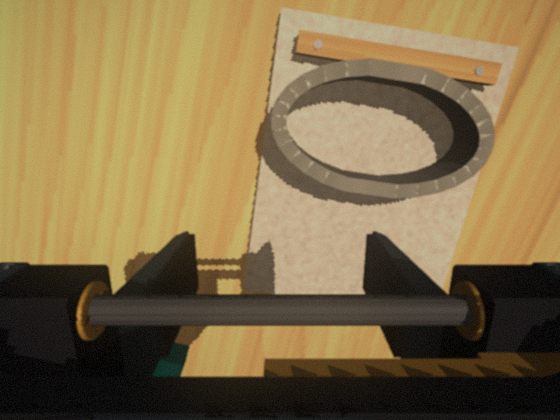

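Emit:
{"name": "step_arm", "arguments": {"steps": [[0, 0, 10, 0, 0, 0, 1], [0, 0, 10, 0, 0, 0, 1], [0, 0, 10, 0, 0, 0, 1], [0, 0, 10, 0, 0, 0, 1], [0, 0, 0.2, -39.3, 41.1, 0, 1], [0, 0, 0, -39.3, 41.1, 0, 1], [0, 0, 0, -39.3, 41.1, 0, 1], [0, 0, 0, -39.3, 41.1, 0, 1]]}}

```text
time_s: 3.15
ee_pos: [509.6, -171.9, 188.1]
ee_rot: [180.0, -0.0, 64.6]
force: [0.3, 0.1, 0.4]
gripper_width: 91.3
gripper_force: 0.0
```

Emit:
{"name": "step_arm", "arguments": {"steps": [[0, 0, 0, -39.3, 41.1, 0, 1], [0, 0, 0, -39.3, 41.1, 0, 1], [0, 0, 0, -39.3, 41.1, 0, 1], [0, 0, 0, 0, 0, 0, 1], [0, 0, 0, 0, 0, 0, 1], [0, 0, 0, 0, 0, 0, 1], [0, 0, 0, 0, 0, 0, 1], [0, 0, 0, 0, 0, 0, 1]]}}

```text
time_s: 4.15
ee_pos: [569.8, -328.8, 188.5]
ee_rot: [180.0, -0.0, 64.7]
force: [-0.2, -0.4, 0.1]
gripper_width: 91.3
gripper_force: 0.0
```

```bash
python3 - <<'E'
from h import *
import pickle
s=state(); g=save('wrist','w2.png'); pickle.dump((s,g),open('w2.pkl','wb'))
print(s['ee_pos'],s['ee_rot'])
E
```

```text
[ 569.84446288 -328.75858505  188.47729332] [ 1.79972779e+02 -4.37010198e-03  6.46575282e+01]
```

View pics/w2.png

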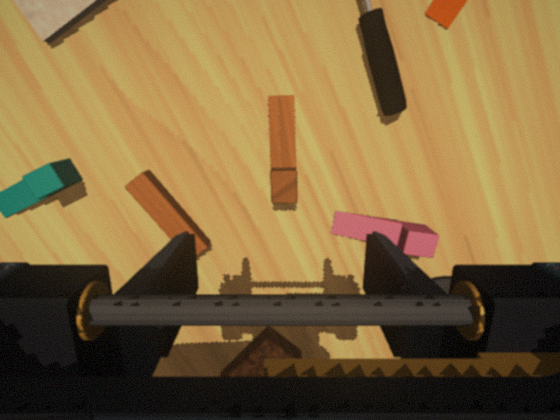

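The wrist view shows the wedge lined up with the tool: nose edge (269..295, 96), heel top (271..297, 168..197). A pink look-alike's tip is at (332,212), so I'll go down with the fingers only partly open.

```bash
cat >> h.py <<'E'
def wcam(s,g):
    T=np.array(g['tool_from_camera']); R=Ro.from_euler('xyz',s['ee_rot'],degrees=True).as_matrix()
    h=dict(g); h['rotation']=R@T[:3,:3]; h['origin']=np.array(s['ee_pos'])+R@T[:3,3]; return h
def fitp(g,M,P,x0):
    from scipy.optimize import least_squares as LS
    M=np.array(M,float)
    f=lambda t:(proj(g,np.c_[M[:,:2]@np.array([[np.cos(t[2]),np.sin(t[2])],[-np.sin(t[2]),np.cos(t[2])]])+t[:2],M[:,2]])-np.array(P)).ravel()
    s=LS(f,x0); print(s.x[:2].round(1),np.degrees(s.x[2]).round(2),'res',s.fun.round(1)); return s.x
E
python3 - <<'E'
from h import *
import pickle
g=wcam(*pickle.load(open('w2.pkl','rb')))
w=fitp(g,[[55,14,1],[55,-14,1],[-20,14,38],[-20,-14,38],[-55,14,38],[-55,-14,38]],[(269,96),(295,96),(271,168),(297,168),(272,197),(298,197)],[586,-295,1.13])
print('heel',w[:2]-37.5*np.array([np.cos(w[2]),np.sin(w[2])]))
print('pink tip',onz(g,332,212,2),onz(g,332,235,2))
g=wcam(*pickle.load(open('w1.pkl','rb')))
b=fitp(g,[[100,120,12],[100,-120,12]],[(282,8),(518,46)],[512,123,1.68])
c,s=np.cos(b[2]),np.sin(b[2])
# batten shell-side top corners z26; ring top rim outer extremes z62
for p,z in [((296,54),26),((498,83),26),((271,122),62),((495,135),62),((390,58),62),((372,200),62)]:
    q=onz(g,*p,z);d=q[:2]-b[:2];print(p,q.round(1),(c*d[0]+s*d[1]).round(1),(-s*d[0]+c*d[1]).round(1))
E
```

```text
[ 590.8 -292.9] 66.28 res [-0.2 -3.5  0.2 -4.2 -0.6  0.4  0.8 -0.3 -0.4  4.5  0.2  3.8]
heel [ 575.67901781 -327.22074141]
pink tip [ 609.19524786 -387.81266043    2.        ] [ 598.03785932 -414.30863332    2.        ]
[514.6 124.6] 96.75 res [-1.3 -0.2  1.3  0.4]
(296, 54) [409. 172.  26.] 59.5 99.3
(498, 83) [608.4 198.   26. ] 61.9 -101.8
(271, 122) [402.2 105.9  62. ] -5.4 113.8
(495, 135) [605.  147.9  62. ] 12.5 -92.5
(390, 58) [488.6 184.8  62. ] 62.8 18.7
(372, 200) [515.8  59.8  62. ] -64.5 6.4
```

```bash
python3 - <<'E'
from h import *
import pickle
g=wcam(*pickle.load(open('w2.pkl','rb')))
for x,y,a in [(586.4,-295.3,64.74),(588.5,-294,66.0)]:
    c,s=np.cos(np.radians(a)),np.sin(np.radians(a))
    M=np.array([[55,0,2],[-20,0,17],[-20,0,38],[-55,0,38],[-55,0,0]])
    print(proj(g,np.c_[x+c*M[:,0]-s*M[:,1],y+s*M[:,0]+c*M[:,1],M[:,2]]).round(1).tolist())
im=g['image'][85:215,240:325]; cv2.imwrite('pics/c2.png',cv2.resize(im,None,fx=4.5,fy=4.5,interpolation=cv2.INTER_CUBIC))
E
```

```text
[[280.6, 96.1], [280.7, 168.5], [280.7, 172.0], [280.7, 204.8], [280.7, 195.9]]
[[280.8, 94.1], [282.3, 166.6], [282.5, 170.0], [283.1, 202.9], [282.9, 194.2]]
```

View pics/c2.png

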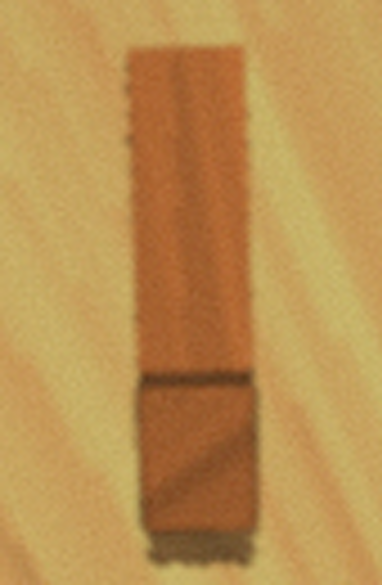

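Emit:
{"name": "step_arm", "arguments": {"steps": [[0, 0, -1.8, 0, 0, 0, 0.6], [0, 0, 0, 2.3, 4.1, 40, 0.6], [0, 0, 0, 0, 0, 40, 0.6], [0, 0, 0, 0, 0, 30, 0.6], [0, 0, 0, 0, 0, 30, 0.6], [0, 0, 0, 0, 0, 25, 0.6], [0, 0, 0, 0, 0, 17, 0.6], [0, 0, 0, 0, 0, 0, 0.6]]}}

```text
time_s: 5.2
ee_pos: [573.8, -328.6, 4.8]
ee_rot: [-179.9, -0.0, 66.4]
force: [-0.1, 1.2, -0.3]
gripper_width: 54.4
gripper_force: 0.0
```

Emit:
{"name": "step_arm", "arguments": {"steps": [[0, 0, 0, 0, 0, 0, 0], [0, 0, 0, 0, 0, 0, 0], [0, 0, 0, 0, 0, 0, 0], [0, 0, 0, 0, 0, 0, 0], [0, 0, 0, 0, 0, 0, 0], [0, 0, 0, 0, 0, 0, 0], [0, 0, 0, 0, 0, -20, 0], [0, 0, 0, 0, 0, -40, 0]], "force": 45}}

```text
time_s: 6.2
ee_pos: [572.8, -328.0, 64.1]
ee_rot: [-179.7, -0.0, 66.4]
force: [0.2, -0.3, -0.9]
gripper_width: 27.4
gripper_force: 45.0
```

Emit:
{"name": "step_arm", "arguments": {"steps": [[0, 0, -10, 0, 0, 0, 0], [0, 0, -10, 0, 0, 0, 0], [0, 0, -10, 0, 0, 0, 0], [0, 0, 0, 25, -2, 0, 0], [0, 0, 0, 50, -3.5, 0, 0], [0, 0, 0, 55, -3.5, 0, 0], [0, 0, 0, 55, -3.5, 0, 0], [0, 0, 0, 50, -3.5, 0, 0]]}}

```text
time_s: 7.2
ee_pos: [531.5, -95.4, 65.6]
ee_rot: [-180.0, -0.0, 96.4]
force: [-0.2, 0.0, -1.1]
gripper_width: 27.4
gripper_force: 45.0
```

Emit:
{"name": "step_arm", "arguments": {"steps": [[0, 0, 0, 35, -2.3, 0, 0], [0, 0, 0, 13.5, -1, 0, 0], [0, 0, 0, 0, 0, 0, 0], [0, 0, 0, 0, 0, 0, 0], [0, 0, 0, 0, 0, 0, 0], [0, 0, 0, 0, 0, 0, 0], [0, 0, 0, 0, 0, 0, 0], [0, 0, 0, 0, 0, 0, 0]]}}

```text
time_s: 8.2
ee_pos: [523.7, -49.6, 66.1]
ee_rot: [180.0, -0.0, 96.4]
force: [0.0, -0.5, 0.4]
gripper_width: 27.2
gripper_force: 45.0
```

```bash
python3 - <<'E'
from h import *
import pickle
s=state(); g=save('wrist','w3.png'); pickle.dump((s,g),open('w3.pkl','wb'))
cv2.imwrite('pics/w3c.png',cv2.resize(g['image'][0:330,100:500],None,fx=1.8,fy=1.8,interpolation=cv2.INTER_CUBIC))
print(s['ee_pos'],s['ee_rot'])
E
```

```text
[523.74118686 -49.57043701  66.05146375] [ 1.79994174e+02 -3.86995900e-03  9.63901436e+01]
```

View pics/w3c.png

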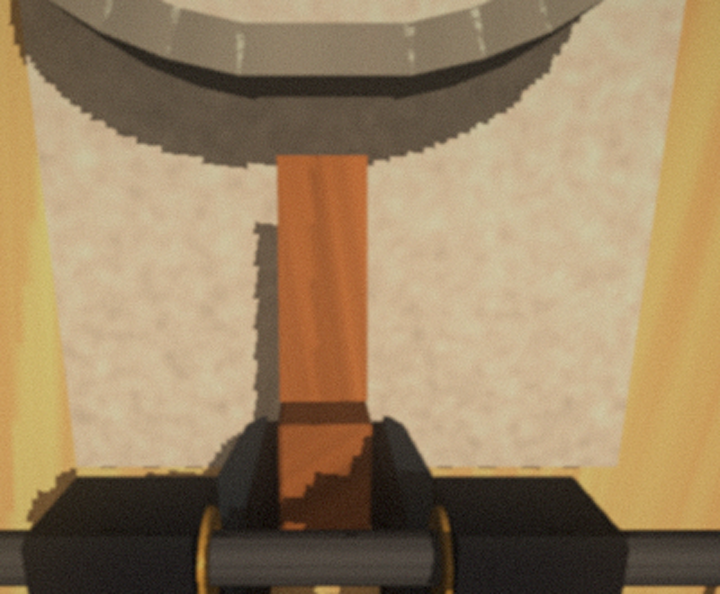

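```bash
python3 - <<'E'
from h import *
import pickle
s,g0=pickle.load(open('w3.pkl','rb')); g=wcam(s,g0); R=Ro.from_euler('xyz',s['ee_rot'],degrees=True).as_matrix()
for n,p,z in [('facetop L',(243,77),62),('facetop R',(413,77),62),('facebot L',(255,96),12),('facebot R',(400,96),12),('noseL',(277,155),63),('noseR',(367,155),63),('brdrearL',(75,467),12),('brdrearR',(617,467),12),('heelfrontbase',(325,402),78),('heelfronttop',(325,423),99)]:
    q=onz(g,p[0]/1.8+100,p[1]/1.8,z); print(n,q.round(1),(R.T@(q-s['ee_pos'])).round(1))
E
```

```text
facetop L [487.2  60.7  62. ] [113.6 -24.1   4.1]
facetop R [537.3  66.3  62. ] [113.7  26.4   4.1]
facebot L [485.2  62.3  12. ] [115.5 -25.9  54.1]
facebot R [539.   68.4  12. ] [115.5  28.3  54.1]
noseL [499.3  40.   63. ] [ 91.8 -14.4   3.1]
noseR [526.5  43.1  63. ] [91.8 13.1  3.1]
brdrearL [418.1 -97.4  12. ] [ -35.8 -110.3   54. ]
brdrearR [656.8 -70.5  12. ] [-35.6 129.9  54.1]
heelfrontbase [522.2 -32.3  78. ] [ 17.3   0.4 -11.9]
heelfronttop [522.  -31.4  99. ] [ 18.3   0.3 -32.9]
```

Held straight: nose edge (277..367,155) in the crop, with the shell's middle facet centred at x=328. The gap from nose to face is about 22.6 mm, and the wedge needs about 1.7 mm more in tool y. Lowering now.

Emit:
{"name": "step_arm", "arguments": {"steps": [[0, 0, 0, 0, 1.7, 15, 0], [0, 0, 0, 0, 0, 15, 0], [0, 0, 0, 0, 0, 10, 0], [0, 0, 0, 0, 0, 5, 0], [0, 0, 0, 0, 0, 2, 0], [0, 0, 0, 0, 0, 0, 0], [0, 0, 0, 0, 0, 0, 0], [0, 0, 0, 0, 0, 0, 0]]}}

```text
time_s: 9.25
ee_pos: [525.6, -49.3, 19.3]
ee_rot: [180.0, 0.0, 96.4]
force: [-0.6, 0.8, -0.3]
gripper_width: 27.0
gripper_force: 45.0
```

Emit:
{"name": "step_arm", "arguments": {"steps": [[0, 0, 0, 0, 0, 0.5, 0], [0, 0, 0, 0, 0, 0.5, 0], [0, 0, 0, 0, 0, 0.5, 0], [0, 0, 0, 0, 0, 0, 0], [0, 0, 0, 0, 0, 0, 0], [0, 0, 0, 0, 0, 0, 0], [0, 0, 0, 0, 0, 0, 0], [0, 0, 0, 0, 0, 0, 0]]}}

```text
time_s: 10.25
ee_pos: [525.6, -49.3, 18.8]
ee_rot: [179.9, 0.0, 96.4]
force: [-2.9, 0.6, 8.6]
gripper_width: 27.3
gripper_force: 45.0
```

Emit:
{"name": "step_arm", "arguments": {"steps": [[0, 0, 0, 0, 0, -0.5, 0], [0, 0, 0, 5, 0, 0, 0], [0, 0, 0, 8, 0, 0, 0], [0, 0, 0, 8, 0, 0, 0], [0, 0, 0, 8, 0, 0, 0], [0, 0, 0, 8, 0, 0, 0], [0, 0, 0, 6, 0, 0, 0], [0, 0, 0, 2, 0, 0, 0]]}}

```text
time_s: 11.25
ee_pos: [521.7, -4.7, 18.8]
ee_rot: [179.8, 0.1, 96.5]
force: [0.9, -4.6, 6.6]
gripper_width: 27.4
gripper_force: 45.0
```

```bash
python3 - <<'E'
from h import *
import pickle
s=state(); g0=save('wrist','w4.png'); pickle.dump((s,g0),open('w4.pkl','wb'))
cv2.imwrite('pics/w4c.png',cv2.resize(g0['image'][0:330,100:500],None,fx=1.8,fy=1.8,interpolation=cv2.INTER_CUBIC))
print(s['ee_pos'],s['ee_rot'],s['force'])
E
```

```text
[521.74260304  -4.66163985  18.81674549] [1.79827408e+02 7.80857075e-02 9.64557565e+01] [ 0.89721456 -4.5537418   6.55241956]
```

View pics/w4c.png

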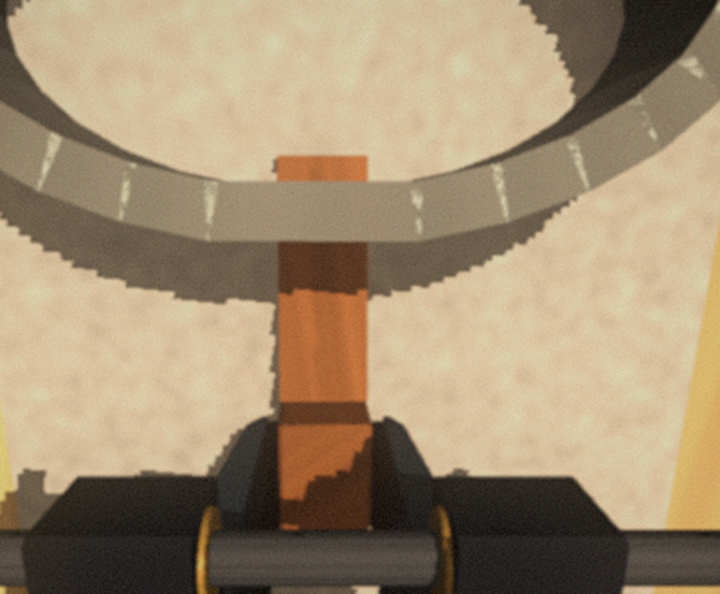

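The nose now shows inside the ring at (277..367,155), and the wall's outer top edge is at row 241, so the wedge is in the notch.

```bash
cat > m.py <<'E'
from h import *
import pickle,sys
def meas(f,face,nose,lift=0):
    s,g0=pickle.load(open(f,'rb')); g=wcam(s,g0); R=Ro.from_euler('xyz',s['ee_rot'],degrees=True).as_matrix()
    a=[R.T@(onz(g,u/1.8+100,v/1.8,z)-s['ee_pos']) for u,v,z in ((*face,62+lift),(*nose,14))]
    print('face',a[0].round(1),'nose',a[1].round(1),'in',(a[1]-a[0])[0].round(1))
E
python3 -c "
from m import *
meas('w4.pkl',(313,241),(322,155))"
```

```text
face [ 69.4  -2.6 -43.3] nose [91.9 -0.6  4.7] in 22.5
```

Emit:
{"name": "step_arm", "arguments": {"steps": [[0, 0, 0, 3, 0, 0, 0], [0, 0, 0, 3, 0, 0, 0], [0, 0, 0, 3, 0, 0, 0], [0, 0, 0, 3, 0, 0, 0], [0, 0, 0, 2, 0, 0, 0], [0, 0, 0, 2, 0, 0, 0], [0, 0, 0, 0, 0, 0, 0], [0, 0, 0, 0, 0, 0, 0]], "force": 55}}

```text
time_s: 12.3
ee_pos: [520.3, 9.8, 18.8]
ee_rot: [179.8, 0.2, 96.5]
force: [0.3, -7.6, 5.3]
gripper_width: 27.4
gripper_force: 55.0
```

Emit:
{"name": "step_arm", "arguments": {"steps": [[0, 0, 0, 2, 0, 0, 0], [0, 0, 0, 2, 0, 0, 0], [0, 0, 0, 2, 0, 0, 0], [0, 0, 0, 2, 0, 0, 0], [0, 0, 0, 0, 0, 0, 0], [0, 0, 0, 0, 0, 0, 0], [0, 0, 0, 0, 0, 0, 0], [0, 0, 0, 0, 0, 0, 0]]}}

```text
time_s: 13.3
ee_pos: [519.4, 17.8, 18.8]
ee_rot: [179.8, 0.2, 96.5]
force: [1.1, -6.8, 4.1]
gripper_width: 27.7
gripper_force: 55.0
```

```bash
python3 - <<'E'
from h import *
import pickle
s=state(); g0=save('wrist','w5.png'); pickle.dump((s,g0),open('w5.pkl','wb'))
g=fix(save('scene','s5.png'))
cv2.imwrite('pics/w5c.png',cv2.resize(g0['image'][0:330,100:500],None,fx=1.8,fy=1.8,interpolation=cv2.INTER_CUBIC))
print(s['ee_pos'],s['ee_rot'],s['force'])
E
```

```text
[519.37429589  17.75109697  18.80786112] [179.80742834   0.18593721  96.490161  ] [ 1.05957562 -6.80908475  4.11737734]
```

View pics/w5c.png

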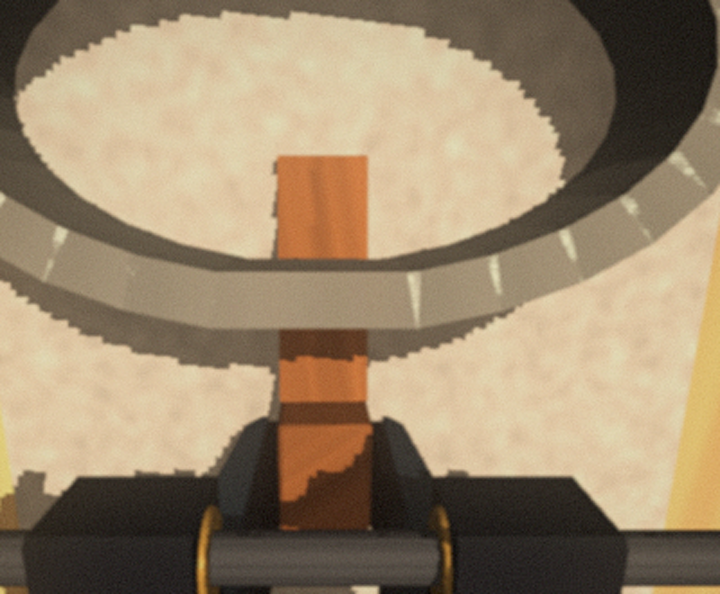

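The wedge hasn't slipped (nose still at row 155), and the wall's outer top edge is now at row 328.

```bash
python3 -c "
from m import *
for l in (0,3): meas('w5.pkl',(313,328),(322,155),l)
# lift by flow of rim features in fixed scene camera, before vs now
a=cv2.cvtColor(pickle.load(open('scene.pkl','rb'))['image'],6); b=cv2.imread('pics/s5.png',0)
g=fix(pickle.load(open('scene.pkl','rb')))
c=np.array([503,123.]);ex=np.array([-.111,.994])
for n,d in (('near',-53),('far',53)):
    P=np.r_[c+d*ex,62]; p0=proj(g,P)[0]; p1=proj(g,P+[0,0,4])[0]
    p=p0.astype(np.float32).reshape(1,1,2)
    q,st,e=cv2.calcOpticalFlowPyrLK(a,b,p,None,winSize=(17,17))
    print(n,p0.round(1),'4mm lift =',(p1-p0).round(2),'seen',(q-p).ravel().round(2),st.ravel())
"
```

```text
face [ 47.9  -2.7 -43.4] nose [91.9 -0.6  4.5] in 44.0
face [ 48.5  -2.7 -46.4] nose [91.9 -0.6  4.5] in 43.4
near [309.  212.6] 4mm lift = [ 0.07 -0.94] seen [ 2.11 -1.31] [1]
far [341.6 233.5] 4mm lift = [ 0.14 -0.92] seen [ 1.1  -0.58] [1]
```

Emit:
{"name": "step_arm", "arguments": {"steps": [[0, 0, 0, 1.5, 0, 0, 0], [0, 0, 0, 1.5, 0, 0, 0], [0, 0, 0, 1.5, 0, 0, 0], [0, 0, 0, 0.5, 0, 0, 0], [0, 0, 0, 0, 0, 0, 0], [0, 0, 0, 0, 0, 0, 0], [0, 0, 0, 0, 0, 0, 0], [0, 0, 0, 0, 0, 0, 0]]}}

```text
time_s: 14.4
ee_pos: [518.9, 22.6, 18.8]
ee_rot: [179.8, 0.2, 96.5]
force: [0.6, -7.7, 4.8]
gripper_width: 27.4
gripper_force: 55.0
```

```bash
python3 - <<'E'
from h import *
import pickle
s=state(); g0=save('wrist','w6.png'); pickle.dump((s,g0),open('w6.pkl','wb'))
cv2.imwrite('pics/w6c.png',cv2.resize(g0['image'][0:330,100:500],None,fx=1.8,fy=1.8,interpolation=cv2.INTER_CUBIC))
print(s['ee_pos'],s['ee_rot'],s['force'])
E
```

```text
[518.85918032  22.55073236  18.80970033] [179.80768112   0.20514599  96.50342377] [ 0.62307789 -7.7272034   4.80972918]
```

View pics/w6c.png

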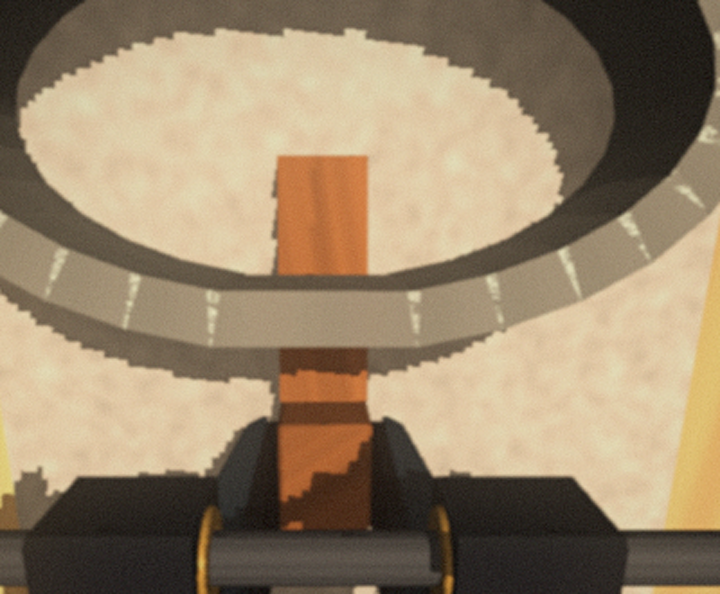

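```bash
python3 -c "
from m import *
meas('w4.pkl',(313,241),(322,155),0); meas('w6.pkl',(313,347.5),(322,155),4)"
```

```text
face [ 69.4  -2.6 -43.3] nose [91.9 -0.6  4.7] in 22.5
face [ 43.8  -2.7 -47.4] nose [91.9 -0.6  4.5] in 48.1
```

The nose is about 49.8 mm in. Over that push the rim's top edge moved 1.8 mm, which fits a tilt of about 4 mm at the notch side.

```bash
python3 -c "
from workcell import *
print(job_done())"
```

```text
the job is handed in; nothing more can be done
None
```

I handed the job in with the wedge still gripped and its nose about 50 mm into the notch. The notch side of the shell is up about 4 mm, worked out from how far the wedge went in and a small tilt in the wrist pictures, not measured directly.

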